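# Put the ring clamp away in the stayed tool chest

## Task

Put the wooden ring clamp away in the tool chest. Raise the lid by its pull until the folding stay draws straight and snaps past centre, locked, without straining the stay, and take the hand away; lay the clamp flat in the chest's large compartment; then break the stay at its knee and lower the lid by hand until it is fully shut, never letting it drop. Leave the other tools where they are.

Things in the scene. Friction and masses are not known exactly. Their poses are not given: they have to be found in the camera images.
- chest: Dark wooden tool chest, 170 (its x) by 250 (y) by 100 high, walls 8 thick, fixed. Origin: centre of its underside; z up, -x is its front, +y the side with the stay. Inside, a 6 mm partition, top 80 up, stands at chest y = +45: the -y side of it (154 in x, 159 in y) is the empty large compartment with a raised cork floor 54 above the underside, the +y side holds a rack of burrs. Lid 12 thick, about 0.7 kg (varies by a fifth).
- chest_bay (a point): A point on the cork floor of the large compartment, near its middle: chest x = -10, y = -38, z = 54.
- lid (a joint): Lid angle, rad: 0 shut, grows as the lid opens up and away from the front. The stay locks somewhere between about 1.12 and 1.5, different at each start, found by feel. Unlocked, the stay's friction holds the lid where it is left until it is more than about 0.15 below its locked angle; lower down the lid falls shut. Closing faster than 2.5 rad/s counts as dropped.
- lid_pull (a point): Grip point on the lid's pull, a steel tab 20 wide (along y) and 12 thick standing 47 out of the middle of the lid's front edge, in the lid's plane. The point is 27 beyond the edge, 197 from the hinge line, 6 above the lid's underside. It can be gripped from above across the 20 mm at any lid angle, turning between the pads. Axes: the lid's, y along the hinge, z out of its top.
- lid_hinge (a point): Point on the hinge line, mid-width, level with the lid's underside: chest x = +85, y = 0, z = 100.5. Turns with the lid about its y axis.
- knee (a joint): Angle of the stay's knee, rad: about 0 folded (lid shut), 2.125 with the links in line, 2.245 at the stop just past centre: locked (over 2.18 counts). A light spring urges it to locked against its friction, so it snaps over once the lid has been raised until the stay is taut; eased down 10 mm, the lid rests on the stay. Broken and left between 1.8 and 1.45 it stays so; below about 1.3 the lid may fall.
- knee_knob (a point): Point on the knee's knob: a steel pin 14 thick standing out sideways (chest +y), ball 20 thick at its end. The point is on the pin's axis, 54 out from the lid's side, 15 short of the ball's centre; about 20 above the chest's rim and at mid-depth when locked. To break the stay, push it down and away from the front, square to the links, with 4 to 8 N for 20 to 28 mm along its circle; beyond about 35 mm the lid may fall.
- stay_pivot (a point): Pivot of the lower link on the chest's +y side, about chest x = -55, y = +134, z = 70 (x and z vary by 7). The stay is two flat steel links, 13 wide and 81 between pins, the upper pinned to the lid's side 70 from the hinge. The knob moves on a circle of radius 81 about this pivot; when the stay is broken it turns towards the hinge and down.
- stay_buffer (a joint): Stretch, m, of a stiff spring (16 N per mm) in the stay's upper eye: 0 unless the lid is pulled up beyond taut. More than 0.003 (about 16 N at the lid's pull, besides the lid's weight) counts as straining the stay; 5 to 8 N is enough to draw it taut.
- clamp: Light wooden ring clamp (jeweller's hand clamp): a bar 100 long (its x), 24 wide (its y), 21 high, with a brass band and dark leather jaws at its +x end; about 90 g, loose, lying on the bench right of the chest (-y). Origin: centre of its underside.
- block: Bystander: steel dapping block 50 by 50 by 45 high, origin under its centre.
- hammer: Bystander: hammer 240 long lying on the bench left of the chest.
- dividers: Bystander: steel dividers about 150 long, 7 thick, lying at the front left of the chest.
- file_flat: Bystander: flat needle file 200 long, lying at the right.
- file_half: Bystander: half-round needle file 200 long, lying beside the other one.
- jar: Bystander: glass jar 56 across, 70 high, at the front right.
- cup: Bystander: terracotta cup 72 across, 80 high, behind on the left.

How it is judged:
By the outcome, as a careful person would: the job done as asked, in the order asked, and still so for the second after the job is handed in, with the robot touching nothing.
It also fails if it takes over 72 s, if anything falls off the work surface, if the arm or the gripper's body presses on something with over 40 N, if the wrist force passes 120 N, or if a joint passes its speed limit or range.

## Robot

A 6-joint arm with a two-finger parallel gripper is mounted at the origin on the work surface. World frame = base frame: x ahead of the robot, y to its left, z up, the work surface at z = 0. Lengths are in m, angles in rad, forces in N, time in s.
With the tool pointing down it reaches from about 0.325 to 0.75 m from the base axis. Payload 7.6 kg.
Tool frame: the origin (TCP) lies between the finger pads; the fingertips stand 19 mm ahead of it and the grasp point (between the pads) is the TCP; z points along the fingers, y is the line along which they close (so a half turn about z gives the same grasp; the last joint's range is limited). The gripper opens to 85 mm and grips with 20 to 120 N. Pads are 22 mm wide; open, the fingers measure 114 mm over their backs; the gripper's body (76 mm by 85 mm) begins 54 mm behind the grasp point. The pads swing forward as they close: fully open they stand 13 mm farther back than shut.
Start: joints at [1.07, 0.052, 1.401, -0, 1.689, -0.07], TCP at [0.219, 0.477, 0.25] pointing down, gripper open.
Joint ranges: [-2.9, 2.9], [-0.91, 2.17], [0.12, 2.37], [-1.06, 4.2], [0.26, 2.73], [-2.93, 2.93]. Speed limits (rad/s): [2.57, 2.57, 3.01, 3.14, 3.14, 3.14].

## Interface

Orientations are given as a unit quaternion [x, y, z, w].
In Python, from station import telemetry, viewer, job gives the robot as it stands.
- The arm moves only by the tool carry_out, never from a script. Its argument "targets" is one flat list of numbers, 5 for each row, row after row: the shift along the tool's x, y, z in mm, then the turn about the tool's z in degrees, then the closure, from 0 (fully open) to 1 (shut). A call has 1 to 8 rows; each row is the pose to reach, as a shift and turn from the pose commanded when the call began, along the tool's axes at that moment; what a row does not reach only later rows make up. A row lasts 1/10 s, in which the tool goes at most 50 mm and 8.59 degrees, less where a joint would pass 70% of its speed; a pose out of reach is approached as far as the arm can. A call with a gripper value outside its range is refused whole. The fingers move at their own pace and stop on an object; "force" is the grip in N (left out, the last holds). Time passes only in rows, so rows that repeat a pose let the fingers close. It gives the time, the measured TCP pose, the force, the opening and the grip force at its end, in the units of the state.
- telemetry.observe(): the state, without advancing time (a new reading comes with each control period).
- viewer.snapshot(name): name is "side" or "top" or "wrist"; returns a dict with "color" (420x560x3 uint8, blue, green, red), "fx", "fy", "cx", "cy" (pixels), "k1" (the pictures are not rectified: a ray, as slopes to the right and down, at radius r is drawn at 1 + k1 r^2 times it, then the intrinsics apply), "view" (4x4, takes a point from world to camera coordinates). Camera axes: x right, y down, z forward; pixel columns grow to the right and rows downward; lengths in m; the calibration is good to about 2 mm. A picture is of the moment at which its call begins. There is no depth.
- job.finish_job(): hands the job in; it is judged then, once.
The state is a dict: "t": time; "q": joint angles; "joint_vel": joint speeds; "joint_efforts": joint torques, N m; "tool_pos": TCP position; "eef_rot": TCP orientation; "ft_force": force on the tool from outside, world axes, zero at the start; "ft_torque": the same for the moment, N m; "grip_width": opening from 0.0 (shut) to 1.0 (fully open); "finger_force": force on a finger pad.
Only numpy, scipy, OpenCV 4.12 (cv2) and the standard library are available. Lean on these libraries where they do the work, as an engineer would, in place of code of your own. Each camera call takes 0.05 s, during which the arm holds its last target. There are 200 camera calls.

## Working session

There is one attempt and no reset: what is moved stays moved. The work goes in short steps, Python scripts to look and compute and a tool call to move; the robot and the scene stay as the last step left them, time stands still between calls to the robot, and variables do not carry over. Pictures are saved under pics/ and viewed, at most 10 in all, crops included, and the job is handed in when it is done.

Besides the shell and the picture viewer there is one more tool, called after "Call:" by a JSON object that holds its "api" and its "payload", one argument or row to a line. carry_out: Moves the arm, as the interface text tells. Its arguments: {"type":"object","properties":{"targets":{"type":"array"},"force":{"type":"number"}},"required":["targets"]}

```bash
ls; mkdir -p pics
python3 - <<'E'
from station import telemetry, viewer
import cv2,numpy as np
for n in("side","top"):
    s=viewer.snapshot(n); cv2.imwrite(f"pics/{n}0.png",s["color"]); print(n,s["fx"],s["cx"],s["cy"],s["k1"]); print(np.round(s["view"],4).tolist())
o=telemetry.observe();print(o)
E
```

```text
pics
side 498.2213188107141 279.4882667651949 209.54131908871383 -0.05451336996246327
[[0.6497, -0.7602, 0.0033, -0.3817], [-0.5891, -0.5062, -0.6298, 0.3334], [0.4805, 0.4073, -0.7767, 1.2019], [0.0, 0.0, 0.0, 1.0]]
top 514.4662556246568 283.93286297954063 217.5830155225116 -0.10920708493432406
[[0.0252, -0.9996, 0.01, -0.0701], [-0.9973, -0.0259, -0.0683, 0.5262], [0.0685, -0.0083, -0.9976, 1.7225], [0.0, 0.0, 0.0, 1.0]]
{'t': 0.1, 'q': array([ 1.06970478e+00,  5.27571798e-02,  1.40160740e+00,  1.56349848e-05,
        1.68863993e+00, -7.03081927e-02]), 'joint_vel': array([-1.99061913e-03, -1.46050908e-03, -2.98513428e-03,  1.02981381e-03,
       -1.10383233e-03, -3.14899460e-05]), 'joint_efforts': array([ 1.13443864e-03, -3.82583284e+01, -3.60983276e+01, -7.14720272e-05,
        4.80248040e-03, -6.47978345e-05]), 'tool_pos': array([0.21909094, 0.47682703, 0.24957331]), 'eef_rot': array([ 2.13729125e-01,  9.76892708e-01, -6.75123400e-04, -2.06399775e-04]), 'ft_force': array([ 0.23323695,  0.65727885, -0.40048981]), 'ft_torque': array([-0.01741519, -0.02375681,  0.05002489]), 'finger_force': 0.0, 'grip_width': 1.0004308290793158}
```

View pics/top0.png

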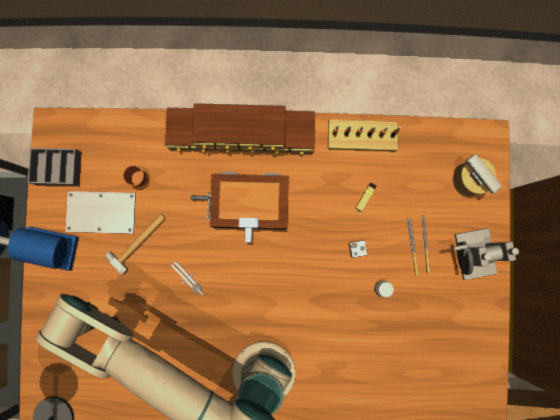

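View pics/side0.png

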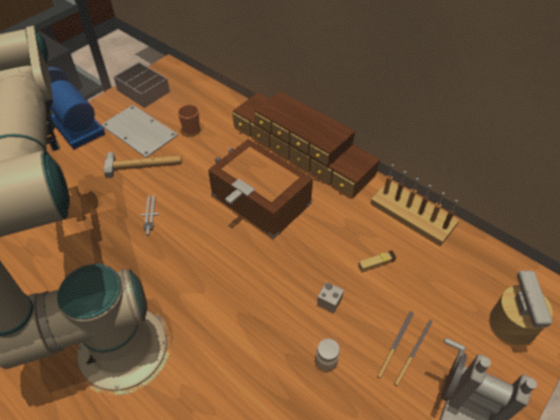

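The top view shows the chest at about (210–290, 173–230), with the pull tab near (249,232), the stay knob at left (200,198) and the clamp near (367,197) with its dark jaws up-right. The side view agrees: chest (260,185), clamp (377,260).

```bash
cat > h.py <<'E'
from station import telemetry, viewer
import cv2,numpy as np
from scipy.spatial.transform import Rotation as R
def ray(s,uv):
    K=np.array([[s["fx"],0,s["cx"]],[0,s["fy"],s["cy"]],[0,0,1]])
    p=cv2.undistortPoints(np.array(uv,float).reshape(-1,1,2),K,np.array([s["k1"],0,0,0])).reshape(-1,2)
    V=np.array(s["view"]);d=np.c_[p,np.ones(len(p))]@V[:3,:3]
    return -V[:3,:3].T@V[:3,3],d
def plane(s,uv,z):
    c,d=ray(s,uv);return c+d*((z-c[2])/d[:,2])[:,None]
def proj(s,P):
    V=np.array(s["view"]);K=np.array([[s["fx"],0,s["cx"]],[0,s["fy"],s["cy"]],[0,0,1]])
    return cv2.projectPoints(np.array(P,float).reshape(-1,3),cv2.Rodrigues(V[:3,:3])[0],V[:3,3],K,np.array([s["k1"],0,0,0]))[0].reshape(-1,2)
def tri(s1,uv1,s2,uv2):
    c1,d1=ray(s1,[uv1]);c2,d2=ray(s2,[uv2]);A=np.c_[d1[0],-d2[0]]
    t=np.linalg.lstsq(A,c2-c1,rcond=None)[0];a=c1+d1[0]*t[0];b=c2+d2[0]*t[1];return (a+b)/2,np.linalg.norm(a-b)
def blobs(m,lo=30):
    cs=cv2.findContours(m,cv2.RETR_EXTERNAL,cv2.CHAIN_APPROX_NONE)[0]
    return sorted([c for c in cs if cv2.contourArea(c)>lo],key=cv2.contourArea)[::-1]
def tool(P):
    o=telemetry.observe();return 1000*R.from_quat(o["eef_rot"]).inv().apply(np.array(P)-o["tool_pos"])
E
python3 - <<'E'
from h import *
s=viewer.snapshot("top");im=s["color"];hsv=cv2.cvtColor(im,cv2.COLOR_BGR2HSV)
print("cam",ray(s,[[280,210]])[0])
for p in [(213,200),(248,178),(248,200),(249,224),(249,236),(200,198),(365,200),(373,187),(330,200)]: print(p,hsv[p[1],p[0]])
m=((hsv[...,2]<110)).astype(np.uint8)*255; mm=np.zeros_like(m);mm[165:245,205:300]=m[165:245,205:300]
c=blobs(mm)[0];r=cv2.minAreaRect(c);print(r);q=cv2.boxPoints(r);print(q,plane(s,q,.1125))
m=cv2.inRange(hsv,(20,80,100),(35,255,255));mm=0*m;mm[175:220,345:385]=m[175:220,345:385]
for c in blobs(mm,10)[:2]: r=cv2.minAreaRect(c);print("clamp",r,plane(s,cv2.boxPoints(r),.02))
cr=im[165:255,185:305];cr2=im[175:220,340:390]
a=cv2.resize(cr,None,fx=5,fy=5,interpolation=cv2.INTER_CUBIC);b=cv2.resize(cr2,None,fx=4,fy=4);a[:b.shape[0]*0+180,400:600]=b[:180,:200]
cv2.imwrite("pics/c1.png",a)
E
```

```text
cam [ 0.40846959 -0.04216813  1.75507552]
(213, 200) [ 11 178 122]
(248, 178) [ 10 177 118]
(248, 200) [ 14 173 218]
(249, 224) [ 90   7 223]
(249, 236) [101  13 222]
(200, 198) [ 18  44 105]
(365, 200) [ 26 125 217]
(373, 187) [22 98 57]
(330, 200) [ 14 183 210]
((268.97320556640625, 228.5890350341797), (3.8218767642974854, 34.0734977722168), 88.31531524658203)
[[251.88763 227.1798 ]
 [285.9464  226.17805]
 [286.05878 229.99828]
 [252.      231.00002]] [[ 0.48793507  0.04578385  0.1125    ]
 [ 0.49395586 -0.06295183  0.1125    ]
 [ 0.48174599 -0.06361636  0.1125    ]
 [ 0.47573255  0.04506826  0.1125    ]]
clamp ((365.2028503417969, 198.33489990234375), (7.673157691955566, 26.418975830078125), 29.05460548400879) [[ 0.56653318 -0.29859067  0.02      ]
 [ 0.64682128 -0.34148464  0.02      ]
 [ 0.63467557 -0.36470053  0.02      ]
 [ 0.55444059 -0.32169816  0.02      ]]
```

View pics/c1.png

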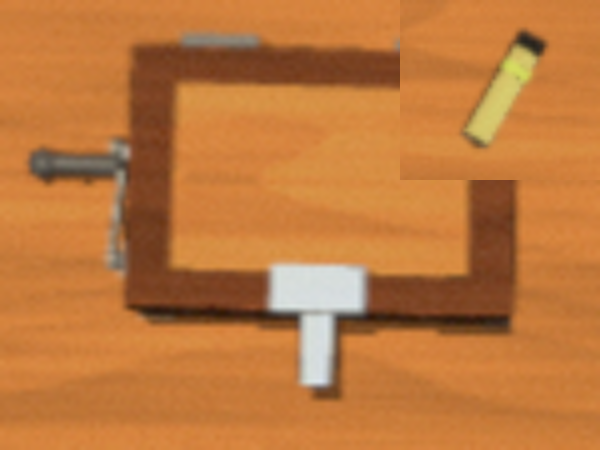

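The crop gives sub-pixel corners: lid back-left (211.6,174.4), front-left (210.4,226), front-right (287.6,228.6); tab root (248.6,227.6), tip (248.2,242.2); clamp ends (359.5,210) and (373,185); knob ball (193.4,197.6).

```bash
cat >> h.py <<'E'
def chest():
    C=np.load("chest.npy");return C[:2],C[2]   # origin xy, yaw
def c2w(p):
    o,a=chest();p=np.array(p,float)/1000;c,s_=np.cos(a),np.sin(a);return np.array([o[0]+c*p[0]-s_*p[1],o[1]+s_*p[0]+c*p[1],p[2]])
E
python3 - <<'E'
from h import *
s=viewer.snapshot("top")
P=plane(s,[[211.6,174.4],[210.4,226],[287.6,228.6]],.1125);print(P,np.linalg.norm(P[0]-P[1]),np.linalg.norm(P[1]-P[2]))
d=P[1]-P[2];yaw=np.arctan2(-d[0],d[1]);d2=P[0]-P[1];print("yaw",np.degrees(yaw),np.degrees(np.arctan2(d2[1],d2[0])))
o=(P[0]+P[2])/2;print("origin",o)
T=plane(s,[[248.6,227.6],[248.2,242.2]],.1125);print("tab",T)
np.save("chest.npy",np.r_[o[:2],yaw])
g=c2w([85-197,0,106.5]);print("grip",g,"hinge",c2w([85,0,100.5]))
C=plane(s,[[359.5,210],[373,185]],.015);d=C[1]-C[0];print("clamp",C.mean(0),np.linalg.norm(d),np.degrees(np.arctan2(d[1],d[0])))
print("knob",plane(s,[[193.4,197.6]],.1))
print("tool vec",tool(g+[0,0,.1]))
E
```

```text
[[ 0.65477254  0.18082751  0.1125    ]
 [ 0.48823615  0.17869787  0.1125    ]
 [ 0.48634371 -0.06842941  0.1125    ]] 0.1665500016137472 0.24713453007753855
yaw -0.4387490455015656 0.7326489243668622
origin [0.57055812 0.05619905 0.1125    ]
tab [[0.48631784 0.05625067 0.1125    ]
 [0.43967384 0.05615441 0.1125    ]]
grip [0.45856141 0.05705669 0.1065    ] hinge [0.65555563 0.05554816 0.1005    ]
clamp [ 0.60415377 -0.33602435  0.015     ] 0.0982180258141262 -27.48233602584507
knob [[0.57943561 0.23888478 0.1       ]]
tool vec [-392.87921921 -281.48037111   43.53774278]
```

Call:
{"api": "carry_out", "payload": {
  "targets": [-39,-28,4,-3.1,0.3,-78,-56,8,-6.2,0.5,-117,-84,12,-9.3,0.6,-156,-112,16,-12.4,0.6,-195,-140,20,-15.5,0.6,-234,-168,24,-18.6,0.6,-273,-196,28,-21.7,0.6,-314,-225,32,-24.65,0.6],
  "force": 25
}}

```text
t: 1.0
tool_pos: [0.4108, 0.14, 0.2183]
eef_rot: [-0.001, 1.0, 0.0, 0.0]
ft_force: [1.2, 0.8, -0.3]
grip_width: 0.398
finger_force: 0.0
```

Call:
{"api": "carry_out", "payload": {
  "targets": [-24,-42,10,0,0.6,-48,-84,28,0,0.6,-48,-84,28,0,0.6]
}}

```text
t: 1.3
tool_pos: [0.4588, 0.0536, 0.1877]
eef_rot: [0.003, 1.0, -0.001, -0.002]
ft_force: [-0.5, 0.8, -1.2]
grip_width: 0.403
finger_force: 0.0
```

Run:
```python
from h import *
s=viewer.snapshot("wrist");cv2.imwrite("pics/w1.png",s["color"]);hsv=cv2.cvtColor(s["color"],cv2.COLOR_BGR2HSV)
print(telemetry.observe()["tool_pos"],ray(s,[[280,210]])[0],proj(s,[c2w([-112,0,112.5]),c2w([-85,10,112.5]),c2w([-132,-10,112.5]),c2w([-85,125,112.5])]))
m=cv2.inRange(hsv,(0,0,150),(180,45,255))
for c in blobs(m,200)[:4]:
    r=cv2.minAreaRect(c);print(r,np.round(plane(s,cv2.boxPoints(r),.1125),4).tolist())
```

```text
[0.45836838 0.05551257 0.18865792] [0.37970987 0.05502017 0.31199543] [[280.20989472 232.18242049]
 [293.28975653 265.57820229]
 [266.18900157 205.75326441]
 [445.67818454 265.75947358]]
((511.08251953125, 48.116302490234375), (122.3535385131836, 59.0545539855957), 69.56716918945312) [[0.3154, 0.163, 0.1125], [0.3054, 0.1928, 0.1125], [0.3667, 0.2344, 0.1125], [0.3789, 0.2021, 0.1125]]
((277.0, 284.5), (35.0, 64.0), 90.0) [[0.4866, 0.0304, 0.1125], [0.4869, 0.0787, 0.1125], [0.5176, 0.0796, 0.1125], [0.5173, 0.0292, 0.1125]]
((284.4999694824219, 235.5), (58.99999237060547, 24.999996185302734), 90.0) [[0.4387, 0.0513, 0.1125], [0.4388, 0.069, 0.1125], [0.4852, 0.0696, 0.1125], [0.4851, 0.0508, 0.1125]]
```

View pics/w1.png

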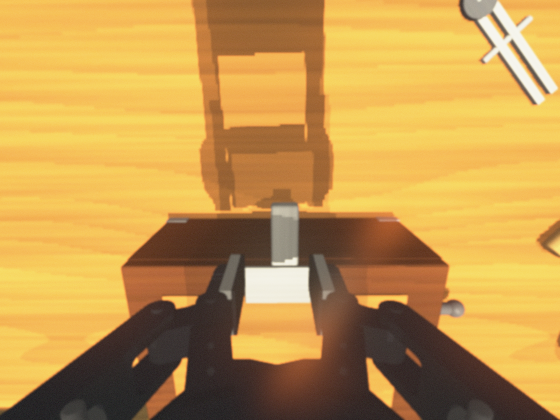

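The wrist view shows the steel tab at (284,235) between the open pads (pads near 230 and 322 columns), about 3 mm left of my estimate.

Call:
{"api": "carry_out", "payload": {
  "targets": [0,3,30,0,0.6,0,3,60,0,0.6,0,3,81,0,0.6,0,3,81,0,1,0,3,81,0,1,0,3,81,0,1,0,3,81,0,1],
  "force": 25
}}

```text
t: 2.05
tool_pos: [0.456, 0.0593, 0.1087]
eef_rot: [0.0, 1.0, -0.003, -0.003]
ft_force: [-8.2, -12.8, -3.7]
grip_width: 0.226
finger_force: 32.2
```

Call:
{"api": "carry_out", "payload": {
  "targets": [0,-1,0,0,1,0,-2,0,0,1,0,-2,0,0,1]
}}

```text
t: 2.35
tool_pos: [0.456, 0.0591, 0.1088]
eef_rot: [-0.0, 1.0, -0.0, -0.003]
ft_force: [-8.3, -3.4, -4.8]
grip_width: 0.227
finger_force: 32.2
```

Call:
{"api": "carry_out", "payload": {
  "targets": [1,-0.5,-8,0,1,-1,-0.5,-20,0,1,-4,-0.5,-39,0,1,-9,-0.5,-58,0,1,-16.5,-0.5,-77,0,1,-25.5,-0.5,-94,0,1,-36.5,-0.5,-111,0,1,-36.5,-0.5,-111,0,1]
}}

```text
t: 3.15
tool_pos: [0.4968, 0.0591, 0.2245]
eef_rot: [-0.0, 1.0, 0.001, 0.003]
ft_force: [-0.2, 2.5, -1.2]
grip_width: 0.227
finger_force: 33.0
```

Call:
{"api": "carry_out", "payload": {
  "targets": [-10,0,-12,0,1,-24.5,0,-26,0,1,-40,0,-39,0,1,-57,0,-50,0,1,-66,0,-55,0,1,-66,0,-55,0,1]
}}

```text
t: 3.75
tool_pos: [0.5614, 0.059, 0.278]
eef_rot: [-0.0, 1.0, 0.0, 0.001]
ft_force: [-3.6, 2.1, 5.4]
grip_width: 0.229
finger_force: 34.9
```

Run:
```python
from h import *
print(telemetry.observe()["tool_pos"],telemetry.observe()["ft_force"])
out=[]
for n in("top","side"):
    s=viewer.snapshot(n);p=proj(s,c2w([0,150,110]))[0];x,y=int(p[0])-40,int(p[1])-50;print(n,x,y)
    print(proj(s,[c2w([-55,134,70]),c2w([85,134,100]),c2w([85-35,134,100+60])]))
    out.append(cv2.resize(s["color"][y:y+100,x:x+80],None,fx=5,fy=5,interpolation=cv2.INTER_CUBIC))
cv2.imwrite("pics/s2.png",np.hstack(out))
```

```text
[0.56139506 0.05899644 0.27803221] [-3.56184377  2.0577056   5.38021322]
top 162 149
[[208.79613286 217.96364687]
 [209.44646764 174.36823953]
 [206.3741402  182.53702518]]
side 183 99
[[215.06918569 171.89372676]
 [247.05687193 139.90537754]
 [237.87781265 130.98256198]]
```

View pics/s2.png

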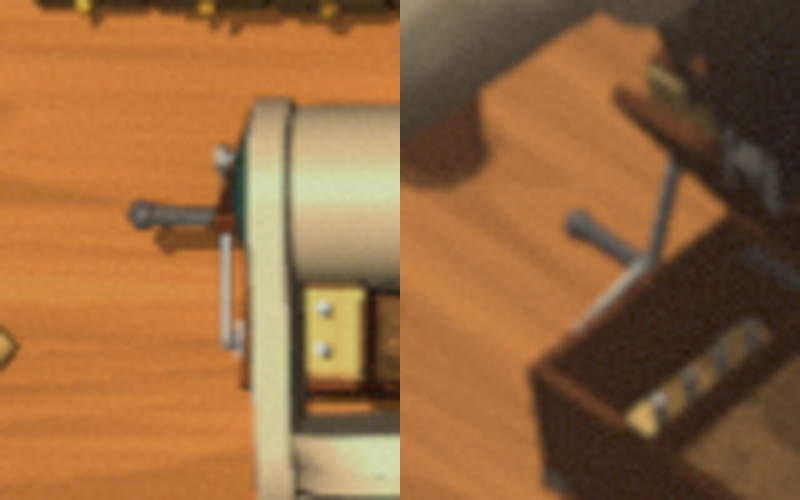

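The top crop shows the knob ball at (190.6,191.8) and pivot at (209,217). The side crop shows the ball at (219.4,144) with the stay still clearly bent.

Run:
```python
from h import *
from scipy.optimize import brentq
t=viewer.snapshot("top");s=viewer.snapshot("side")
B,e=tri(t,(190.6,191.8),s,(219.4,144));o,a=chest();print("ball",B,e)
k=np.array([B[0]-o[0],B[2]])*1000;print("knee chest",k,"y",(B[1]-o[1])*1000)
px=(plane(t,[[209,217]],.07)[0,0]-o[0])*1000;print("pivot x",px)
for pxx in(px-2,px,px+2):
  pz=k[1]-np.sqrt(81**2-(k[0]-pxx)**2)
  for th in(1.04,):
    u=np.array([85-70*np.cos(th),100.5+70*np.sin(th)]);
  f=lambda th:np.hypot(85-70*np.cos(th)-pxx,100.5+70*np.sin(th)-pz)-162
  print(pxx,pz,"upper len",np.hypot(*(u-k)),"taut at",brentq(f,.8,2))
```

```text
ball [0.59913638 0.25174717 0.08594395] 0.001569289867427403
knee chest [28.57826111 85.94394541] y 195.54812006361843
pivot x -50.78257562294431<stdin>:8: RuntimeWarning: invalid value encountered in sqrt
Traceback (most recent call last):
ValueError: The function value at x=0.8 is NaN; solver cannot continue.
```

Call:
{"api": "carry_out", "payload": {
  "targets": [-9.5,0,-6,0,1,-19,0,-10,0,1,-28,0,-13.5,0,1,-38,0,-16.5,0,1,-42.5,0,-18,0,1,-47.5,0,-19,0,1,-47.5,0,-19,0,1]
}}

```text
t: 4.65
tool_pos: [0.6081, 0.059, 0.2956]
eef_rot: [-0.0, 1.0, 0.001, 0.001]
ft_force: [-2.4, 3.4, 3.2]
grip_width: 0.229
finger_force: 36.0
```

Call:
{"api": "carry_out", "payload": {
  "targets": [-3,0,-1.2,0,1,-6,0,-2,0,1,-9,0,-2.5,0,1,-9,0,-2.5,0,1]
}}

```text
t: 5.05
tool_pos: [0.6169, 0.059, 0.2976]
eef_rot: [-0.0, 1.0, 0.0, 0.0]
ft_force: [-1.4, 4.4, 2.5]
grip_width: 0.224
finger_force: 36.1
```

Call:
{"api": "carry_out", "payload": {
  "targets": [-3,0,-0.7,0,1,-6,0,-1.3,0,1,-8,0,-1.7,0,1,-8,0,-1.7,0,1]
}}

```text
t: 5.45
tool_pos: [0.6245, 0.059, 0.2989]
eef_rot: [-0.0, 1.0, 0.0, -0.001]
ft_force: [-5.0, 4.6, -0.1]
grip_width: 0.227
finger_force: 36.3
```

Call:
{"api": "carry_out", "payload": {
  "targets": [-1,0,-0.2,0,1,-2,0,-0.4,0,1,-2,0,-0.4,0,1,-2,0,-0.4,0,1]
}}

```text
t: 5.85
tool_pos: [0.6261, 0.059, 0.2992]
eef_rot: [-0.0, 1.0, 0.0, -0.001]
ft_force: [-7.2, 4.4, 2.1]
grip_width: 0.229
finger_force: 36.3
```

```bash
cat > look.py <<'E'
from h import *
import sys
out=[]
for n in("top","side"):
    s=viewer.snapshot(n);p=proj(s,c2w([0,170,115]))[0];x,y=int(p[0])-40,int(p[1])-50;print(n,x,y)
    print(proj(s,[c2w([11,195.5,120])]))
    out.append(cv2.resize(s["color"][y:y+100,x:x+80],None,fx=5,fy=5,interpolation=cv2.INTER_CUBIC))
cv2.imwrite("pics/%s.png"%sys.argv[1],np.hstack(out))
E
python3 look.py s3
```

```text
top 156 149
[[188.46409557 195.7104041 ]]
side 178 95
[[214.8904902  138.52866681]]
```

View pics/s3.png

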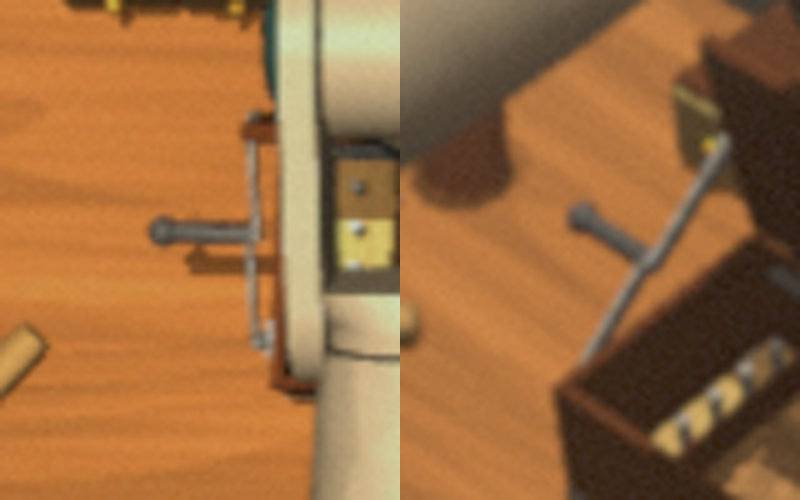

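The stay is visibly straight: the side ball (214.4,138.6) coincides with my predicted mid-link point. Next I ease down and feel whether the lid rests on it.

Call:
{"api": "carry_out", "payload": {
  "targets": [0,0,0,0,1,0,0,0,0,1,2,0,0.4,0,1,4,0,0.8,0,1,6,0,1.2,0,1,6,0,1.2,0,1]
}}

```text
t: 6.55
tool_pos: [0.6215, 0.0589, 0.2984]
eef_rot: [-0.0, 1.0, 0.001, 0.002]
ft_force: [1.7, 5.5, 0.1]
grip_width: 0.227
finger_force: 36.0
```

Call:
{"api": "carry_out", "payload": {
  "targets": [1.5,0,0.3,0,1,3,0,0.6,0,1,3,0,0.6,0,1]
}}

```text
t: 6.85
tool_pos: [0.6198, 0.0589, 0.2981]
eef_rot: [-0.0, 1.0, 0.001, 0.004]
ft_force: [9.5, 5.1, -0.9]
grip_width: 0.226
finger_force: 36.0
```

Force turned from −7 N (pull) to +9.5 N (resting on the stay) within a few mm, so it is locked. Next I ease off, release and withdraw.

Call:
{"api": "carry_out", "payload": {
  "targets": [-2,0,-0.4,0,1,-2,0,-0.4,0,0.5,-2,0,-0.4,0,0.4,-2,0,-0.4,0,0.4,-2,0,-15,0,0.4,-2,0,-45,0,0.4,8,-20,-50,0,0.4,25,-50,-50,4,0.3]
}}

```text
t: 7.65
tool_pos: [0.5935, 0.0085, 0.3485]
eef_rot: [0.035, 0.999, -0.0, 0.001]
ft_force: [0.2, -1.4, -0.9]
grip_width: 0.695
finger_force: 0.0
```

Call:
{"api": "carry_out", "payload": {
  "targets": [5,-45,0,4,0.3,10,-90,0,8,0.3,10,-135,15,12,0.3,5,-180,30,16,0.3,0,-225,50,20,0.3,-10,-265,80,23.5,0.3,-10,-300,110,23.5,0.3,-10,-322,130,23.5,0.3]
}}

```text
t: 8.45
tool_pos: [0.5792, -0.3163, 0.2138]
eef_rot: [0.239, 0.971, 0.0, -0.002]
ft_force: [-0.6, 0.7, 0.6]
grip_width: 0.702
finger_force: 0.0
```

```bash
cat > clamp.py <<'E'
from h import *
o=telemetry.observe();print(o["tool_pos"],R.from_quat(o["eef_rot"]).apply([0,1,0]),o["q"],o["ft_force"])
s=viewer.snapshot("wrist");hsv=cv2.cvtColor(s["color"],cv2.COLOR_BGR2HSV);cv2.imwrite("pics/w2.png",s["color"])
m=cv2.inRange(hsv,(20,60,100),(38,255,255))
for c in blobs(m,300)[:3]:
    r=cv2.minAreaRect(c);P=plane(s,cv2.boxPoints(r),.021);print(r,np.round(P,4).tolist(),P.mean(0))
E
python3 clamp.py; python3 look.py s4
```

```text
[ 0.57918181 -0.31633083  0.21382275] [ 4.64573313e-01  8.85534518e-01 -5.05207715e-04] [-5.55541727e-01  4.53607346e-01  1.00185559e+00 -7.58420208e-04
  1.68952964e+00 -1.64327297e+00] [-0.63899985  0.67762538  0.60590213]
((309.31591796875, 358.06103515625), (36.3523063659668, 86.15080261230469), 67.2490234375) [[0.7717, -0.4384, 0.021], [0.7722, -0.3224, 0.021], [0.8303, -0.3274, 0.021], [0.8323, -0.4489, 0.021]] [ 0.80163969 -0.38425578  0.021     ]
((273.5, 230.0), (36.0, 23.0), 90.0) [[0.5908, -0.3409, 0.021], [0.6029, -0.3178, 0.021], [0.6424, -0.3381, 0.021], [0.6298, -0.3621, 0.021]] [ 0.61646927 -0.33973468  0.021     ]
((417.1206970214844, 305.0517272949219), (23.211917877197266, 43.638404846191406), 68.19859313964844) [[0.7711, -0.2528, 0.021], [0.7725, -0.2004, 0.021], [0.8073, -0.2007, 0.021], [0.8066, -0.2546, 0.021]] [ 0.78937947 -0.22713009  0.021     ]
top 156 149
[[188.46409557 195.7104041 ]]
side 178 95
[[214.8904902  138.52866681]]
```

View pics/w2.png

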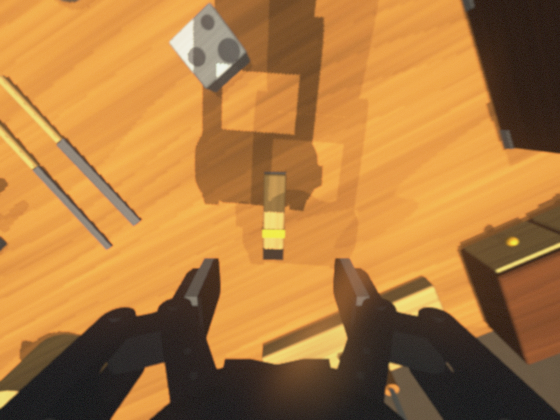

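View pics/s4.png

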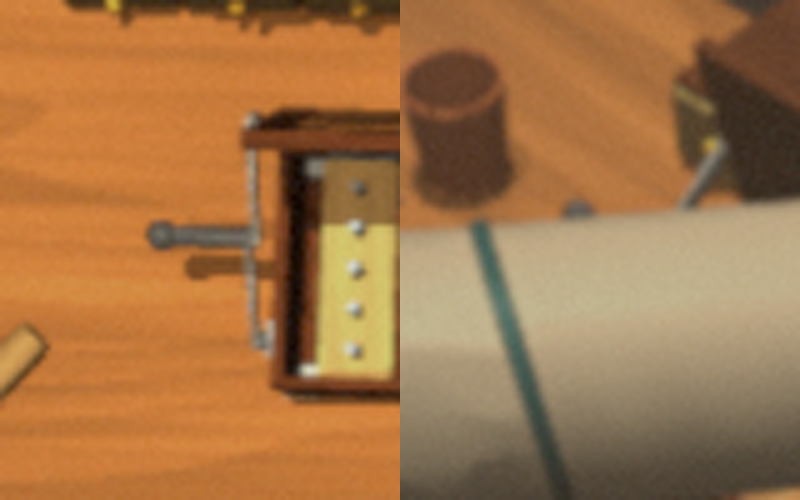

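The wrist view shows the clamp upright at column 274, rows 172 (tail) to 260 (jaws), aligned with the tool. The top crop shows the knob ball at (188.4,196.2) and the stay straight, so it stayed locked.

Run:
```python
from h import *
s=viewer.snapshot("wrist");P=plane(s,[[276,172],[273,260]],.021);print(P,np.linalg.norm(P[0]-P[1]),P.mean(0));d=P[1]-P[0];print(np.degrees(np.arctan2(d[1],d[0])))
c=P.mean(0);c[2]=.013;print(tool(c),tool(c)[2])
```

```text
[[ 0.55834469 -0.30394084  0.021     ]
 [ 0.6504187  -0.35633288  0.021     ]] 0.10593653005643917 [ 0.6043817  -0.33013686  0.021     ]
-29.64078247625523
[-28.89692878  -3.47585613 204.22470811] 204.22470811438785
```

Call:
{"api": "carry_out", "payload": {
  "targets": [-15,-2,40,1,0.35,-29,-5,85,1.5,0.35,-29,-5,130,1.5,0.35,-29,-5,165,1.5,0.35,-29,-5,185,1.5,0.35,-29,-5,193,1.5,0.35,-29,-5,193,1.5,1,-29,-5,193,1.5,1],
  "force": 30
}}

```text
t: 9.45
tool_pos: [0.6055, -0.3317, 0.027]
eef_rot: [0.25, 0.968, -0.001, 0.002]
ft_force: [0.2, -0.1, 0.3]
grip_width: 0.322
finger_force: 0.0
```

Call:
{"api": "carry_out", "payload": {
  "targets": [0,0,0,0,1,0,0,0,0,1,0,0,0,0,1,0,0,0,0,1]
}}

```text
t: 9.85
tool_pos: [0.6055, -0.332, 0.0273]
eef_rot: [0.251, 0.968, -0.0, 0.002]
ft_force: [0.3, 1.8, 7.1]
grip_width: 0.274
finger_force: 31.7
```

Call:
{"api": "carry_out", "payload": {
  "targets": [0,0,-15,0,1,0,0,-50,0,1,0,0,-95,0,1,0,0,-140,0,1,0,0,-180,0,1,0,0,-190,0,1,0,0,-190,0,1]
}}

```text
t: 10.55
tool_pos: [0.6046, -0.3319, 0.2175]
eef_rot: [0.251, 0.968, -0.001, 0.003]
ft_force: [-0.2, 0.4, -1.1]
grip_width: 0.269
finger_force: 30.8
```

Call:
{"api": "carry_out", "payload": {
  "targets": [29,34,0,7.6,1,58,68,0,15.2,1,87,103,0,22.8,1,116,137,0,30.4,1,145,171,0,38,1,174,205,0,45.6,1,203,240,0,53.2,1,232,274,0,60.9,1]
}}

```text
t: 11.35
tool_pos: [0.5325, 0.0223, 0.2116]
eef_rot: [0.709, 0.706, -0.001, -0.002]
ft_force: [0.3, 0.1, -0.8]
grip_width: 0.276
finger_force: 30.8
```

Call:
{"api": "carry_out", "payload": {
  "targets": [0,0,0,0,1,0,0,0,0,1]
}}

```text
t: 11.55
tool_pos: [0.5333, 0.0213, 0.2122]
eef_rot: [0.706, 0.709, -0.001, -0.001]
ft_force: [-1.3, -1.2, -0.8]
grip_width: 0.275
finger_force: 30.8
```

Call:
{"api": "carry_out", "payload": {
  "targets": [-1,2,30,0,1,-1,2,65,0,1,-1,2,95,0,1,-1,2,115,0,1,-1,2,122,0,1,-1,2,125,0,1,-1,2,128,0,1,-1,2,128,0,1]
}}

```text
t: 12.35
tool_pos: [0.5367, 0.0194, 0.0868]
eef_rot: [0.707, 0.707, 0.0, 0.0]
ft_force: [0.7, -0.4, -1.2]
grip_width: 0.27
finger_force: 30.8
```

Call:
{"api": "carry_out", "payload": {
  "targets": [0,0,2,0,1,0,0,4,0,1,0,0,6,0,1,0,0,6,0,1]
}}

```text
t: 12.75
tool_pos: [0.5365, 0.0197, 0.0812]
eef_rot: [0.707, 0.708, 0.0, 0.0]
ft_force: [-3.1, 0.4, 4.9]
grip_width: 0.273
finger_force: 31.5
```

Call:
{"api": "carry_out", "payload": {
  "targets": [0,0,-0.5,0,0.5,0,0,-0.5,0,0.5,0,0,-0.5,0,0.5,0,0,-30,0,0.5,0,0,-75,0,0.5,0,0,-120,0,0.5,0,-20,-160,0,0.5,30,-55,-165,0,0.5]
}}

```text
t: 13.55
tool_pos: [0.483, 0.048, 0.2508]
eef_rot: [0.708, 0.706, 0.003, 0.004]
ft_force: [0.0, 1.6, 0.0]
grip_width: 0.499
finger_force: 0.0
```

Call:
{"api": "carry_out", "payload": {
  "targets": [45,0,0,0,0.5,90,0,0,0,0.5,135,0,0,0,0.5,170,0,0,0,0.5,185,0,0,0,0.5,185,0,0,0,0.5]
}}

```text
t: 14.15
tool_pos: [0.4806, 0.2359, 0.2447]
eef_rot: [0.706, 0.708, -0.0, -0.0]
ft_force: [0.1, -0.2, 0.5]
grip_width: 0.499
finger_force: 0.0
```

Run:
```python
from h import *
o=telemetry.observe();print(o["tool_pos"],o["eef_rot"],o["q"])
t=viewer.snapshot("top");s=viewer.snapshot("side");w=viewer.snapshot("wrist")
K=c2w([8,195.5,120])
for n,v in(("t",t),("s",s),("w",w)): print(n,proj(v,[K,c2w([8,180,120])]))
y0,x0=150,150
a=cv2.resize(t["color"][160:240,170:300],(390,240));b=cv2.resize(s["color"][100:180,180:310],(390,240));c=cv2.resize(w["color"],(420,315))
out=np.zeros((560,800,3),np.uint8);out[:240,:390]=a;out[:240,400:790]=b;out[245:,:420]=c;cv2.imwrite("pics/k1.png",out)
m=cv2.inRange(cv2.cvtColor(t["color"],cv2.COLOR_BGR2HSV),(20,80,100),(35,255,255));mm=0*m;mm[180:240,245:290]=m[180:240,245:290]
for c in blobs(mm,10)[:3]: r=cv2.minAreaRect(c);P=plane(t,cv2.boxPoints(r),.075);print("clamp",r,P.mean(0))
```

```text
[0.48062238 0.2358514  0.24472704] [ 7.05784066e-01  7.08426954e-01 -2.75685235e-04 -1.66704624e-04] [3.87172904e-01 8.35766609e-02 1.37891698e+00 9.28670186e-05
 1.67973671e+00 3.83445361e-01]
t [[188.42002432 196.64172392]
 [193.23092694 196.79760666]]
s [[214.17243478 139.04659636]
 [217.80430046 141.38518095]]
w [[392.17121102 191.07719665]
 [389.91802453 208.1295663 ]]
clamp ((259.5, 213.0), (8.0, 27.0), 90.0) [0.53687068 0.02424283 0.075     ]
```

View pics/k1.png

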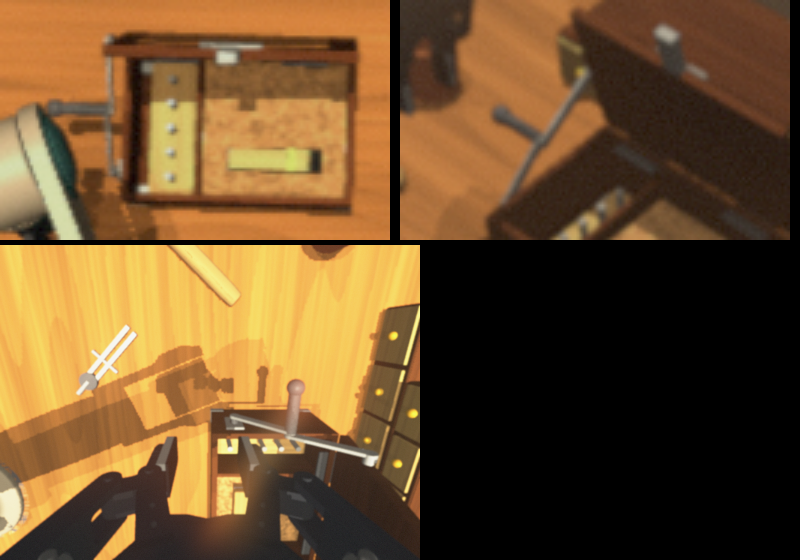

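The clamp lies flat in the large compartment (top inset 275,160). The ball is at top (187.7,195.7), side (213,138), wrist (394.7,188), still locked.

Run:
```python
from h import *
t=viewer.snapshot("top");s=viewer.snapshot("side");w=viewer.snapshot("wrist")
pts={"t":(t,(187.7,195.7)),"s":(s,(213,138)),"w":(w,(394.7,188))}
for a,b in("ts","sw","tw"): print(a,b,tri(*pts[a],*pts[b]))
```

```text
t s (array([0.58145644, 0.25511875, 0.12132353]), np.float64(0.0038456200512449372))
s w (array([0.57983837, 0.25481009, 0.12341673]), np.float64(0.0020956027631345206))
t w (array([0.5827197 , 0.2538476 , 0.11990929]), np.float64(0.0007814042112610972))
```

Call:
{"api": "carry_out", "payload": {
  "targets": [-1,45,0,0,0.5,-1,85,0,0,0.5,-1,99,20,0,0.5,-1,99,60,0,0.5,-1,99,95,0,0.5,-1,99,114,0,0.5,-1,99,114,0,0.5]
}}

```text
t: 15.15
tool_pos: [0.5785, 0.2322, 0.1272]
eef_rot: [0.707, 0.707, -0.003, -0.002]
ft_force: [-0.1, -0.4, -0.3]
grip_width: 0.499
finger_force: 0.0
```

Run:
```python
from h import *
o=telemetry.observe();print(o["tool_pos"],o["ft_force"])
w=viewer.snapshot("wrist");g=proj(w,[[.580,.235,.121],[.5825,.2535,.121]]);print(g)
im=w["color"];cv2.imwrite("pics/w3.png",im)
```

```text
[0.57846339 0.2321982  0.12724922] [-0.135887   -0.37856134 -0.31934526]
[[282.36691681 277.05501179]
 [287.80350368 243.09593775]]
```

View pics/w3.png

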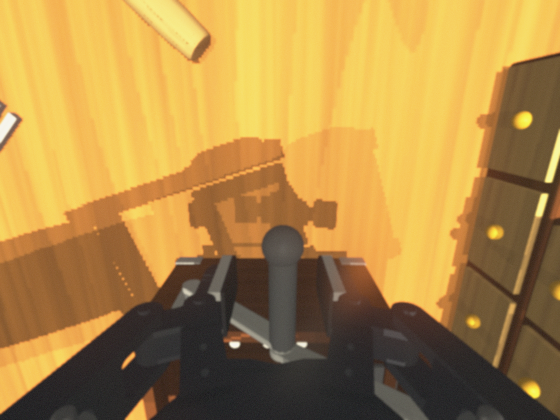

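The pin sits centred between the open pads, with the ball at (283,245) clear ahead of them. Close.

Call:
{"api": "carry_out", "payload": {
  "targets": [0,1,0,0,1,0,1,0,0,1,0,1,0,0,1,0,1,0,0,1,0,1,0,0,1],
  "force": 20
}}

```text
t: 15.7
tool_pos: [0.5817, 0.2338, 0.133]
eef_rot: [0.707, 0.708, 0.001, 0.001]
ft_force: [-1.9, -1.3, 6.3]
grip_width: 0.153
finger_force: 21.7
```

Call:
{"api": "carry_out", "payload": {
  "targets": [0,1.2,1.6,0,1,0,2.4,3.2,0,1,0,3.6,4.8,0,1,0,4.8,6.5,0,1,0,6,8.5,0,1,0,7,10,0,1,0,7,10,0,1]
}}

```text
t: 16.4
tool_pos: [0.5884, 0.2338, 0.1226]
eef_rot: [0.707, 0.707, 0.001, 0.0]
ft_force: [-1.2, -0.7, 5.5]
grip_width: 0.151
finger_force: 22.0
```

Call:
{"api": "carry_out", "payload": {
  "targets": [0,1.2,2,0,1,0,2.3,4,0,1,0,3.2,6,0,1,0,4.1,8,0,1,0,4.8,9.5,0,1,0,5.4,11,0,1,0,5.4,11,0,1]
}}

```text
t: 17.1
tool_pos: [0.5937, 0.2338, 0.1113]
eef_rot: [0.707, 0.708, 0.001, 0.0]
ft_force: [-0.5, -0.6, 4.4]
grip_width: 0.155
finger_force: 22.4
```

Run:
```python
from h import *
o=telemetry.observe();print(o["tool_pos"],o["ft_force"])
w=viewer.snapshot("wrist")["color"][215:275,240:330];h=cv2.cvtColor(w,cv2.COLOR_BGR2HSV)
s=viewer.snapshot("side");h2=cv2.cvtColor(s["color"],cv2.COLOR_BGR2HSV)
m=cv2.inRange(h,(0,0,0),(180,110,140))
for c in blobs(m,60)[:4]: print("wrist ball",np.array(cv2.boundingRect(c))+[240,215,0,0])
t=viewer.snapshot("wrist");
for x in(.578,.586,.594):
  for z in(.095,.12): print(x,z,proj(t,[[x,.2525,z]])[0])
```

```text
[0.59369176 0.23380136 0.1113397 ] [-0.54776083 -0.63367107  4.40259201]
wrist ball [240 225  79  50]
0.578 0.095 [248.74310475 239.74519154]
0.578 0.12 [243.65241263 262.50183841]
0.586 0.095 [264.24105737 239.75682493]
0.586 0.12 [262.02721788 262.51467969]
0.594 0.095 [279.73762532 239.76803648]
0.594 0.12 [280.4002148  262.52645326]
```

Call:
{"api": "carry_out", "payload": {
  "targets": [0,0,0,0,0.6,0,0,0,0,0.5,0,0,0,0,0.5,0,0,-20,0,0.5,0,0,-60,0,0.5,0,-10,-105,0,0.5,0,-25,-150,0,0.5,0,-35,-190,0,0.5]
}}

```text
t: 18.05
tool_pos: [0.5576, 0.2337, 0.3026]
eef_rot: [0.707, 0.708, 0.001, 0.0]
ft_force: [0.7, 0.7, 0.3]
grip_width: 0.5
finger_force: 0.0
```

Call:
{"api": "carry_out", "payload": {
  "targets": [0,10,-25,-8,0.6,-10,20,-45,-16,0.6,-30,25,-48,-24,0.6,-60,30,-48,-32,0.6,-95,35,-48,-40,0.6,-130,40,-48,-48,0.6,-160,45,-48,-56,0.6,-175,49,-48,-64,0.6]
}}

```text
t: 18.85
tool_pos: [0.6077, 0.0562, 0.3479]
eef_rot: [0.223, 0.975, -0.0, -0.0]
ft_force: [1.3, 0.4, 0.8]
grip_width: 0.405
finger_force: 0.0
```

Run:
```python
from h import *
o=telemetry.observe();print(o["tool_pos"],o["ft_force"],o["eef_rot"])
t=viewer.snapshot("top");s=viewer.snapshot("side")
for th in(1.2,1.25,1.3,1.35):
    tip=c2w([85-217*np.cos(th)+6*np.sin(th),0,100.5+217*np.sin(th)+6*np.cos(th)])
    cor=[c2w([85-170*np.cos(th),y,100.5+170*np.sin(th)]) for y in(-125,125)]
    print(th,np.round(proj(t,cor+[tip]),1).tolist(),np.round(proj(s,cor+[tip]),1).tolist())
hsv=cv2.cvtColor(s["color"],cv2.COLOR_BGR2HSV)
# ball in side view
m=cv2.inRange(hsv,(0,0,0),(180,110,150));mm=0*m;mm[120:165,195:240]=m[120:165,195:240]
for c in blobs(mm,15)[:3]: print("dark",cv2.boundingRect(c))
for k in([8,195.5,121],[22,195.5,99]): print(k,proj(s,[c2w(k),c2w([k[0],137,k[2]])]).tolist())
print(hsv[148,200:236].tolist())
```

```text
[0.60772639 0.05620419 0.34792653] [1.33326677 0.38633549 0.84353416] [ 2.22711875e-01  9.74884290e-01 -2.03216495e-04 -3.93352749e-05]
1.2 [[289.5, 189.9], [204.3, 187.0], [245.7, 190.4]] [[302.0, 152.5], [231.3, 110.3], [261.9, 119.3]]
1.25 [[289.7, 187.0], [204.3, 184.2], [245.8, 186.6]] [[304.0, 150.0], [233.3, 108.0], [264.6, 116.2]]
1.3 [[289.8, 184.2], [204.3, 181.3], [245.9, 182.8]] [[306.1, 147.6], [235.3, 105.9], [267.3, 113.3]]
1.35 [[289.9, 181.3], [204.3, 178.4], [245.9, 179.0]] [[308.2, 145.3], [237.3, 103.8], [270.0, 110.6]]
dark (215, 126, 25, 39)
[8, 195.5, 121] [[214.14004227849716, 138.80014200690766], [228.02839661611625, 147.74035709576552]]
[22, 195.5, 99] [[218.14622835126863, 141.75917566807817], [231.8844358255915, 150.61012886071376]]
[[14, 166, 193], [13, 165, 190], [13, 168, 187], [14, 166, 184], [13, 163, 178], [13, 164, 174], [13, 162, 170], [14, 159, 170], [13, 163, 167], [13, 162, 172], [13, 161, 177], [14, 168, 179], [13, 165, 186], [13, 166, 186], [14, 166, 190], [14, 165, 188], [14, 169, 187], [14, 164, 190], [14, 167, 188], [14, 167, 186], [14, 170, 186], [13, 165, 184], [13, 164, 177], [13, 165, 164], [13, 152, 144], [13, 135, 117], [11, 86, 92], [16, 44, 86], [15, 34, 104], [19, 35, 116], [18, 41, 125], [22, 40, 115], [15, 44, 92], [13, 113, 102], [13, 154, 147], [14, 166, 175]]
```

The side mask's ball left edge at column 215 (model: 215.7 broken, 211.8 locked) shows the stay is broken and holding. Next I re-grip the pull.

Call:
{"api": "carry_out", "payload": {
  "targets": [0,1,0,-8.5,0.6,1,2.5,0,-17,0.6,1,2.5,0,-25.7,0.6,1,2.5,10,-25.7,0.6,1,2.5,32,-25.7,0.6,1,2.5,52,-25.7,0.6,1,2.5,52,-25.7,0.6]
}}

```text
t: 19.65
tool_pos: [0.6066, 0.0621, 0.2917]
eef_rot: [0.005, 1.0, -0.0, -0.004]
ft_force: [-0.1, -0.3, -0.4]
grip_width: 0.403
finger_force: 0.0
```

Call:
{"api": "carry_out", "payload": {
  "targets": [0,0,0,0,1,0,0,0,0,1,0,0,0,0,1,0,0,0,0,1],
  "force": 25
}}

```text
t: 20.05
tool_pos: [0.6078, 0.0591, 0.2954]
eef_rot: [0.005, 1.0, -0.002, -0.001]
ft_force: [0.6, -9.9, -8.4]
grip_width: 0.228
finger_force: 29.2
```

Call:
{"api": "carry_out", "payload": {
  "targets": [2,-1,2,0,1,10,-2,4,0,1,19,-2,7,0,1,37,-2,14.8,0,1,55,-2,24,0,1,71.5,-2,35,0,1,86.5,-2,48,0,1,86.5,-2,48,0,1]
}}

```text
t: 20.85
tool_pos: [0.5199, 0.0591, 0.2486]
eef_rot: [0.004, 1.0, -0.001, -0.0]
ft_force: [-1.8, -5.2, -0.8]
grip_width: 0.231
finger_force: 27.3
```

Call:
{"api": "carry_out", "payload": {
  "targets": [14,-1,14,0,1,26.5,-1,30,0,1,37.5,-1,46.5,0,1,46.5,-1,64.5,0,1,54,-1,83,0,1,59.5,-1,102,0,1,61.5,-1,112,0,1,61.5,-1,112,0,1]
}}

```text
t: 21.65
tool_pos: [0.4596, 0.0591, 0.1358]
eef_rot: [0.003, 1.0, 0.0, -0.0]
ft_force: [-1.0, -0.3, -2.5]
grip_width: 0.227
finger_force: 24.7
```

Call:
{"api": "carry_out", "payload": {
  "targets": [1,0,6,0,1,2,0,12,0,1,2.5,0,17,0,1,3,0,21,0,1,3,0,24,0,1,3,0,24,0,1]
}}

```text
t: 22.25
tool_pos: [0.4571, 0.0591, 0.1123]
eef_rot: [0.002, 1.0, 0.0, 0.0]
ft_force: [1.1, 0.1, -1.2]
grip_width: 0.228
finger_force: 24.6
```

Call:
{"api": "carry_out", "payload": {
  "targets": [0,0,1.5,0,1,0,0,3,0,1,0,0,4.5,0,1,0,0,6,0,1,0,0,6,0,1]
}}

```text
t: 22.75
tool_pos: [0.4579, 0.0591, 0.1112]
eef_rot: [0.002, 1.0, 0.0, 0.002]
ft_force: [-15.6, -0.3, 31.7]
grip_width: 0.226
finger_force: 29.5
```

Seated firmly. Next I ease off, release, withdraw and check.

Call:
{"api": "carry_out", "payload": {
  "targets": [0,0,-3,0,1,0,0,-4.5,0,1,0,0,-4.5,0,0.6,0,0,-4.5,0,0.5,0,0,-4.5,0,0.5,0,0,-25,0,0.5,20,0,-70,0,0.5,50,0,-110,0,0.5]
}}

```text
t: 23.55
tool_pos: [0.4061, 0.0591, 0.2169]
eef_rot: [0.002, 1.0, -0.0, -0.001]
ft_force: [0.8, 0.1, 0.7]
grip_width: 0.5
finger_force: 0.0
```

Call:
{"api": "carry_out", "payload": {
  "targets": [0,45,0,0,0.5,0,90,0,0,0.5,0,135,0,0,0.5,0,180,0,0,0.5,0,225,0,0,0.5,0,225,0,0,0.5]
}}

```text
t: 24.15
tool_pos: [0.4065, 0.2881, 0.2151]
eef_rot: [-0.0, 1.0, 0.0, -0.001]
ft_force: [0.7, -0.1, -0.2]
grip_width: 0.502
finger_force: 0.0
```

Run:
```python
from h import *
o=telemetry.observe();print(o["t"],o["tool_pos"],o["ft_force"])
for n in("top","side"):
    s=viewer.snapshot(n)["color"];a=cv2.imread(f"pics/{n}0.png");d=cv2.absdiff(s,a).max(2)
    sl=np.s_[168:250,220:300] if n=="top" else np.s_[140:240,225:320]
    m=(d[sl]>40).astype(np.uint8)*255;print(n,(m>0).sum(),[cv2.boundingRect(c) for c in blobs(m,3)])
    d2=cv2.medianBlur((d>45).astype(np.uint8)*255,3);print([cv2.boundingRect(c) for c in blobs(d2,20)])
```

```text
24.15 [0.40651519 0.28806361 0.21510161] [ 0.65711244 -0.09515569 -0.22906513]
top 0 []
[(37, 222, 225, 198), (356, 182, 21, 30), (284, 368, 12, 29), (252, 360, 17, 13), (269, 360, 12, 13), (260, 348, 15, 6)]
side 0 []
[(0, 44, 171, 251), (0, 26, 52, 110), (130, 187, 58, 110), (0, 297, 42, 72), (20, 368, 71, 39), (32, 174, 24, 43), (99, 363, 56, 23), (0, 137, 22, 22), (136, 39, 23, 22), (147, 55, 20, 21), (104, 297, 18, 34), (125, 293, 14, 27), (358, 250, 38, 22), (119, 270, 12, 19), (22, 208, 8, 15), (145, 320, 11, 12)]
```

The closed chest looks the same as in the first pictures, and the only other changes are the arm and the missing clamp. Handing in.

```bash
python3 -c "
from station import job
print(job.finish_job())"
```

```text
the job is handed in; nothing more can be done
None
```

The clamp is flat in the chest's large compartment, the stay was locked and later broken at its knee, and the lid was lowered by hand until shut; the job was handed in at about 24 s, with no verdict returned.

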